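# Back the sample carousel up one notch

### The job

The sample carousel was fed one seat too far and its yellow-lidded cup has run past the label reader. Push the pawl's green-knobbed lever over until the pawl has lifted out of the ratchet and stays up by itself, push the wheel gently backward (counter-clockwise from above) by one notch so that the yellow-lidded cup stands at the reader, then push the lever back so that the pawl drops fully into the ratchet. Only push with the fingertips, pick nothing up, do not touch the cups, and leave the things round the carousel where they are.

Things in the scene. Friction and masses are not known exactly. Their poses are not given: they have to be found in the camera images.
- carousel: Base of the sample carousel, grey disc of 126 mm radius fixed to the bench. Origin: on the bench top, on the wheel's upright axis; z up. In its frame azimuths count counter-clockwise from x. The label reader stands at azimuth 120 deg, the pawl with its bracket on the -y side. The hub cap (height 56 mm) carries a blue arrow that shows the feed direction, clockwise from above.
- deck (a point): Centre of the wheel's white deck (122.5 mm radius), height 36 mm. On it six round grey nests (36 mm outer radius, top at height 58 mm), centres 73 mm from the axis at azimuths 0, 60, .. 300 deg, and six upright black finger pegs for pushing it round (12 mm diameter, top at height 86 mm), 115 mm from the axis at azimuths 30, 90, .. 330 deg when the wheel joint is 0.
- wheel (a joint): Turn of the wheel, rad: 0 at the start, grows backward (counter-clockwise from above); one notch is 1.047. It rubs with about 0.2 N m and stays where left. Pawl down: it cannot go back more than 0.035 past a notch. Pawl up: free. A pawl dropped from 0.1 short of to 0.03 past the notch falls to the tooth's foot; further past, it lands on the next crest (pawl about 0.2).
- pawl (a joint): Lift of the pawl, rad: 0 with its nose at the foot of a tooth, 1.05 tipped right over against its stop. It has no spring: pushed past about 0.7 it falls over by its own weight to 1.05 and stays; pushed back below about 0.55 it falls down into the ratchet. About 1 N at the knob moves it.
- pawl_knob (a point): Centre of the green ball (18 mm diameter) on the pawl's lever, 62 mm from the axle; rod 6 mm thick. Pawl down: the lever leans 30 deg to the carousel's -x (robot's side), ball centre at (19, -131, 88) mm in the carousel's frame. Pushing it to the carousel's +x lifts the pawl; tipped over, it leans 30 deg to +x, ball centre at (81, -131, 88) mm.
- pawl_axle (a point): The pawl's level axle, along the carousel's y, at (50, -131, 34) mm in its frame, fixed. The bracket that carries it stands outside the wheel, 36 mm wide, 149 to 166 mm from the carousel's axis toward -y, 44 mm high. The nose reaches 50 mm to -x and rests on the steel ratchet flange (140 mm radius, six saw teeth 10 mm high on its upper face, valleys at height 20 mm).
- near_peg (a point): A point on the axis of the finger peg that at the start stands at azimuth 150 deg of the carousel (robot's side, left), 6 mm below the peg's top, height 80 mm. One notch back carries it to azimuth 210 deg (robot's side).
- reading_seat (a point): Fixed point of the base where the underside of the cup at the reader should be centred: 73 mm from the axis at azimuth 120 deg, height 39 mm. The reader, a white and blue box of 46x62x44 mm on a post, looks at it from outside: window 145 mm from the axis, top at height 104 mm.
- clamp_tip (a point): Tip of the clamp that reaches toward the robot, level, from the rod of the retort stand behind the carousel, height 250 mm; rod 200 mm further away along +x, clamp 40 mm wide. Fixed; keep the gripper and wrist clear of it.
- cup_yellow: Specimen cup with a yellow screw lid, 62 mm diameter, 68 mm tall, loose in its nest with 1.5 mm play all round; origin at the centre of its underside, z up. It starts one seat clockwise of the reader (azimuth 60 deg); its lid's top is at height 107 mm.
- cup_red_a: Specimen cup with a red screw lid, same size and seating as the yellow-lidded one; origin at the centre of its underside. It starts at the reader (azimuth 120 deg).
- cup_red_b: Specimen cup with a red screw lid, same size and seating as the yellow-lidded one; origin at the centre of its underside. It starts at azimuth 0 deg.
- cup_red_c: Specimen cup with a red screw lid, same size and seating as the yellow-lidded one; origin at the centre of its underside. It starts at azimuth 300 deg, beside the pawl.
- lab_timer: White lab timer lying on the bench in front of the carousel, 70x66x19 mm, loose; origin at the centre of its underside. Only a bystander.
- tape_roll: Brown tape roll lying flat, 92 mm diameter, 48 mm high, loose; origin at the centre of its underside. Only a bystander.
- burner: Glass spirit burner with a white cap at the front left, 69 mm diameter, 81 mm high, loose; origin at the centre of its underside. Only a bystander.
- forceps: Steel forceps lying along the front edge, 126 mm long, 16 mm wide, 10 mm high, loose; origin at the centre of its underside. Only a bystander.
- beaker: Empty glass beaker, 56 mm diameter, 70 mm high, loose; origin at the centre of its underside. Only a bystander.
- bottle_small: Small amber bottle with a red cap, 44 mm diameter, 89 mm high, loose; origin at the centre of its underside. Only a bystander.

How it is judged:
By the outcome, as a careful person would: the job done as asked, in the order asked, and still so for the second after the job is handed in, with the robot touching nothing.
It also fails if it takes over 53 s, if anything falls off the work surface, if the arm or the gripper's body presses on something with over 40 N, if the wrist force passes 120 N, or if a joint passes its speed limit or range.

### The arm

A 7-joint arm with a two-finger parallel gripper is mounted at the origin on a cart in front of the work surface, level with it; the furniture and walls round the work are solid. World frame = base frame: x ahead of the robot, y to its left, z up, the work surface at z = 0. Lengths are in m, angles in rad, forces in N, time in s.
With the tool pointing down it reaches from about 0.425 to 0.875 m from the base axis. Payload 4.7 kg.
Tool frame: the origin (TCP) lies between the finger pads; the fingertips stand 19 mm ahead of it and the grasp point (between the pads) is the TCP (ctrl.tip_extent is the distance from the TCP to the fingertips, in m); z points along the fingers, y is the direction in which the jaws open and shut (so a half turn about z gives the same grasp; the last joint's range is limited). The gripper opens to 87 mm and grips with 3 to 60 N. Pads are 19 mm wide; open, the fingers measure 117 mm over their backs; the gripper's body (75 mm by 190 mm) begins 51 mm behind the grasp point.
Start: joints at [1.262, 0.321, -0.07, 1.45, 0.023, 1.371, -0.057], TCP at [0.206, -0.616, 0.242] pointing down, gripper open.
Joint ranges: [-2.86, 2.86], [-0.3, 2.09], [-1.38, 1.24], [0.06, 2.45], [-1.56, 4.7], [0.09, 2.05], [-2.69, 2.69]. Speed limits (rad/s): [2.57, 2.57, 3.14, 3.14, 3.14, 3.14, 3.14].

### API

Orientations are given as a unit quaternion [w, x, y, z].
In Python, from bench import ctrl gives the robot as it stands.
- The arm moves only by the tool play_rows, never from a script. Its argument "plan" is a list that holds one entry, the list of rows, each a list of 5 numbers: the shift along the tool's x, y, z in cm, then the turn about the tool's z in degrees, then the closure in counts, from 0 (fully open) to 255 (shut). In form: [[[tx, ty, tz, roll, grip], ...]]. A call has 1 to 10 rows; each row is the pose to reach, as a shift and turn from the pose commanded when the call began, along the tool's axes at that moment; what a row does not reach only later rows make up. A row lasts 1/8 s, in which the tool goes at most 62.5 mm and 10.7 degrees, less where a joint would pass 70% of its speed; a pose out of reach is approached as far as the arm can. A call with a gripper value outside its range is refused whole. The fingers move at their own pace and stop on an object; "grip_force" is the grip in N (left out, the last holds). Time passes only in rows, so rows that repeat a pose let the fingers close. It gives the time, the measured TCP pose, the force and the opening at its end, in the units of the state.
- ctrl.get_state(): the state, without advancing time (a new reading comes with each control period).
- ctrl.grab_frame(name): name is "side" or "top" or "wrist"; returns (picture, depth): 420x560x3 uint8, red, green, blue; 420x560 float32, m along the optical axis (not along the pixel's ray), 0 where there is no reading.
- ctrl.camera_info(name): a dict with "vfov" (degrees; the focal length in pixels is half the picture's height over the tangent of half this angle, whatever the lens; pixels are square), "cx", "cy" (the principal point, pixels), "k1" (the pictures are not rectified: a ray, as slopes to the right and down, at radius r is drawn at 1 + k1 r^2 times it, then the intrinsics apply), "T" (4x4, takes a point from camera to world coordinates); the wrist camera has in their place "mount" (4x4, takes a point from camera to tool coordinates, whose origin is the TCP and whose axes are the flange's). Camera axes: x right, y down, z forward; pixel columns grow to the right and rows downward; lengths in m; the calibration is good to about 2 mm. A picture is of the moment at which its call begins: read the wrist's pose just before it. camera_info takes no time and is no camera call.
- ctrl.sign_off(): hands the job in, once; it reports no verdict.
Trained networks look in the newest picture that a camera, given by its name, has taken for a name from the list of things; names that differ only in an ending like _2 or _b are one class to them, and where a whole thing is asked for, a point or a joint stands for the part that bears it (a point fixed in the world has none). Each returns a list of dicts, best first, with "conf" (0 to 1); they miss things now and then, are a little off and sometimes report something else, mostly with a low value. They report only what shows in the picture. A call takes as long as a camera call.
- ctrl.masks_of(camera, thing): "mask" (420x560 bool, what is visible of it) and "bbox" ([left, top, width, height] in pixels, round what is visible of it).
The state is a dict: "time_s": time; "qpos": joint angles; "joint_vel": joint speeds; "tau": joint torques, N m; "ee_pos": TCP position; "eef_rot": TCP orientation; "ft_force": force on the tool from outside, world axes, zero at the start; "ft_torque": the same for the moment, N m; "grip_width": opening from 0.0 (shut) to 1.0 (fully open).
Only numpy, scipy, OpenCV 4.12 (cv2) and the standard library are available. Lean on these libraries where they do the work, as an engineer would, in place of code of your own. Each camera call takes 0.05 s, during which the arm holds its last target. There are 200 camera calls.

## Working session

There is one attempt and no reset: what is moved stays moved. The work goes in short steps, Python scripts to look and compute and a tool call to move; the robot and the scene stay as the last step left them, time stands still between calls to the robot, and variables do not carry over. Pictures are saved under pics/ and viewed, about 8 in all and at most 12, crops included, and the job is handed in when it is done.

Besides the shell and the picture viewer there is one more tool, called after "Request:" by a JSON object that holds its "name" and its "arguments". play_rows: Moves the arm, as the interface text tells. Its arguments: {"type":"object","properties":{"plan":{"type":"array"},"grip_force":{"type":"number"}},"required":["plan"]}

```bash
mkdir -p pics; cat > h.py <<'E'
import numpy as np, cv2
from bench import ctrl
from scipy.spatial.transform import Rotation as R
def info(n, st=None):
    i=ctrl.camera_info(n); f=210/np.tan(np.radians(i['vfov'])/2)
    if 'T' in i: T=np.array(i['T'])
    else:
        T=np.eye(4); q=st['eef_rot']; T[:3,:3]=R.from_quat([q[1],q[2],q[3],q[0]]).as_matrix(); T[:3,3]=st['ee_pos']; T=T@np.array(i['mount'])
    K=np.array([[f,0,i['cx']],[0,f,i['cy']],[0,0,1.]]); return K,np.array([i['k1'],0,0,0,0.]),T
def grab(n,fn=None):
    st=ctrl.get_state(); im,d=ctrl.grab_frame(n)
    if fn: cv2.imwrite('pics/'+fn,im[:,:,::-1])
    return im,d,info(n,st)
def unproj(uv,z,c):
    K,D,T=c; uv=np.asarray(uv,float).reshape(-1,1,2); p=cv2.undistortPoints(uv,K,D).reshape(-1,2)
    P=np.c_[p,np.ones(len(p))]*np.asarray(z).reshape(-1,1); return P@T[:3,:3].T+T[:3,3]
def mpts(m,d,c):
    v,u=np.nonzero(m&(d>0)); return unproj(np.c_[u,v],d[v,u],c)
def proj(P,c):
    K,D,T=c; P=(np.asarray(P,float).reshape(-1,3)-T[:3,3])@T[:3,:3]
    return cv2.projectPoints(P,np.zeros(3),np.zeros(3),K,D)[0].reshape(-1,2)
E
python3 - <<'E'
from h import *
s=ctrl.get_state(); print(s['time_s'],s['ee_pos'],s['eef_rot'],ctrl.tip_extent)
for n in('top','side'):
    im,d,c=grab(n,n+'0.png')
    for t in ('carousel','deck','pawl_knob','near_peg','cup_yellow','cup_red_a','clamp_tip','lab_timer','tape_roll','burner','forceps','beaker','bottle_small'):
        for r in ctrl.masks_of(n,t)[:4]:
            P=mpts(r['mask'],d,c)
            if len(P) and r['conf']>.3: print(n,t,round(r['conf'],2),r['bbox'],len(P),np.median(P,0).round(3),P.min(0).round(3),P.max(0).round(3))
print(ctrl.get_state()['time_s'])
E
```

```text
0.0 [ 0.2059956  -0.61595283  0.24047354] [-9.18765843e-04  9.86997958e-01  1.60730030e-01 -2.08717968e-04] 0.019
top carousel 0.59 [192.1, 159.8, 81.5, 80.3] 3591 [0.563 0.158 0.035] [ 0.456  0.024 -0.003] [0.732 0.3   0.093]
top carousel 0.58 [173.5, 159.4, 114.7, 83.4] 4593 [0.569 0.161 0.036] [ 0.453 -0.02  -0.009] [0.742 0.384 0.112]
top deck 0.71 [193.0, 163.4, 79.6, 77.1] 3583 [0.56  0.16  0.036] [ 0.453  0.024 -0.009] [0.728 0.302 0.108]
top pawl_knob 0.7 [174.0, 157.7, 113.0, 82.4] 4219 [0.565 0.158 0.036] [ 0.453 -0.02  -0.004] [0.731 0.359 0.108]
top pawl_knob 0.53 [264.6, 195.6, 13.1, 17.9] 52 [0.569 0.028 0.042] [0.542 0.018 0.031] [0.594 0.04  0.1  ]
top near_peg 0.76 [190.6, 163.0, 85.4, 78.1] 3969 [0.568 0.16  0.036] [ 0.453  0.021 -0.009] [0.732 0.309 0.112]
top cup_yellow 0.82 [210.1, 171.4, 16.3, 19.5] 274 [0.648 0.203 0.105] [0.621 0.176 0.032] [0.692 0.231 0.115]
top cup_red_a 0.85 [233.0, 165.6, 13.0, 19.6] 251 [0.656 0.133 0.105] [0.628 0.106 0.048] [0.687 0.16  0.113]
top cup_red_a 0.6 [241.6, 185.0, 18.0, 21.4] 281 [0.601 0.088 0.105] [0.571 0.061 0.031] [0.642 0.121 0.113]
top cup_red_a 0.51 [197.7, 189.8, 22.2, 22.9] 312 [0.581 0.231 0.105] [0.552 0.204 0.031] [0.622 0.279 0.115]Traceback (most recent call last):
  File "<stdin>", line 6, in <module>
ValueError: it knows: beaker, bottle_small, burner, carousel, cup_red, cup_yellow, deck, forceps, lab_timer, near_peg, pawl, pawl_axle, pawl_knob, reading_seat, tape_roll, wheel
```

```bash
python3 - <<'E'
from h import *
for n in('top','side'):
    im,d,c=grab(n,n+'0.png')
    print(n,c[2].round(3).tolist(),c[0][0,0])
    if n=='side': cv2.imwrite('pics/side0b.png',cv2.resize(im[:,:,::-1],(800,600),interpolation=cv2.INTER_CUBIC))
    else: cv2.imwrite('pics/top0b.png',cv2.resize(im[120:300,120:360,::-1],(800,600),interpolation=cv2.INTER_CUBIC))
    for t in ('pawl_knob','pawl','near_peg','cup_yellow','cup_red','lab_timer','tape_roll','burner','forceps','beaker','bottle_small'):
        if n=='top' and t in('pawl_knob','near_peg'):continue
        for r in ctrl.masks_of(n,t)[:4]:
            P=mpts(r['mask'],d,c)
            if len(P) and r['conf']>.3: print(n,t,round(r['conf'],2),r['bbox'],len(P),np.median(P,0).round(3),P.min(0).round(3),P.max(0).round(3))
print(ctrl.get_state()['time_s'])
E
```

```text
top [[-0.028, -0.994, 0.104, 0.408], [-0.999, 0.03, 0.02, -0.028], [-0.023, -0.103, -0.994, 1.503], [0.0, 0.0, 0.0, 1.0]] 427.0730077836754
top pawl 0.43 [261.5, 198.3, 11.5, 16.7] 79 [0.564 0.03  0.042] [0.54  0.018 0.009] [0.594 0.044 0.099]
top cup_yellow 0.78 [209.9, 170.7, 17.3, 20.8] 283 [0.647 0.203 0.105] [0.62  0.176 0.049] [0.679 0.234 0.113]
top cup_red 0.78 [197.1, 189.7, 21.9, 19.9] 285 [0.582 0.231 0.105] [0.552 0.204 0.04 ] [0.613 0.264 0.114]
top cup_red 0.64 [231.6, 164.2, 17.9, 20.4] 300 [0.656 0.133 0.104] [0.629 0.103 0.032] [0.704 0.173 0.114]
top cup_red 0.63 [169.6, 244.9, 20.2, 20.8] 303 [0.4   0.345 0.039] [0.366 0.32  0.009] [0.432 0.389 0.084]
top cup_red 0.52 [242.3, 182.6, 16.8, 20.5] 266 [0.6   0.088 0.105] [0.571 0.061 0.052] [0.631 0.118 0.113]
top lab_timer 0.94 [282.4, 243.3, 19.0, 21.5] 383 [ 0.403 -0.039  0.015] [ 0.368 -0.071  0.004] [ 0.438 -0.007  0.024]
top tape_roll 0.67 [318.8, 234.5, 25.3, 29.7] 223 [ 0.411 -0.176  0.043] [ 0.369 -0.215 -0.005] [ 0.457 -0.128  0.055]
top burner 0.52 [167.0, 247.0, 20.9, 18.6] 305 [0.4   0.345 0.039] [0.366 0
[... 1528 characters left out ...]
.021]
side tape_roll 0.76 [329.2, 224.1, 29.7, 28.3] 814 [ 0.415 -0.166  0.028] [ 0.369 -0.291 -0.004] [ 0.484 -0.127  0.049]
side burner 0.63 [222.4, 331.9, 33.6, 44.1] 876 [0.391 0.365 0.039] [ 0.367  0.314 -0.001] [0.433 0.388 0.083]
side forceps 0.68 [287.3, 294.6, 14.4, 27.2] 121 [0.391 0.156 0.004] [ 0.384  0.094 -0.003] [0.406 0.191 0.013]
side beaker 0.76 [354.4, 202.4, 19.7, 25.6] 415 [ 0.395 -0.274  0.044] [ 0.374 -0.372 -0.004] [ 0.461 -0.203  0.071]
side beaker 0.64 [255.2, 233.3, 18.0, 26.3] 93 [0.564 0.031 0.044] [0.539 0.012 0.022] [0.598 0.054 0.1  ]
side bottle_small 0.69 [368.9, 188.9, 10.7, 26.1] 218 [ 0.404 -0.363  0.064] [ 0.376 -0.384  0.007] [ 0.43  -0.298  0.091]
1.45
```

View pics/side0b.png

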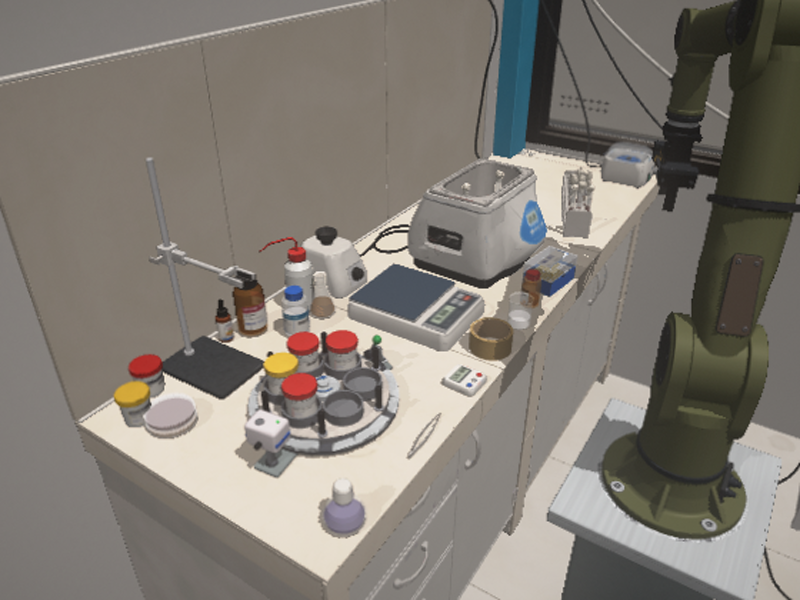

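View pics/top0b.png

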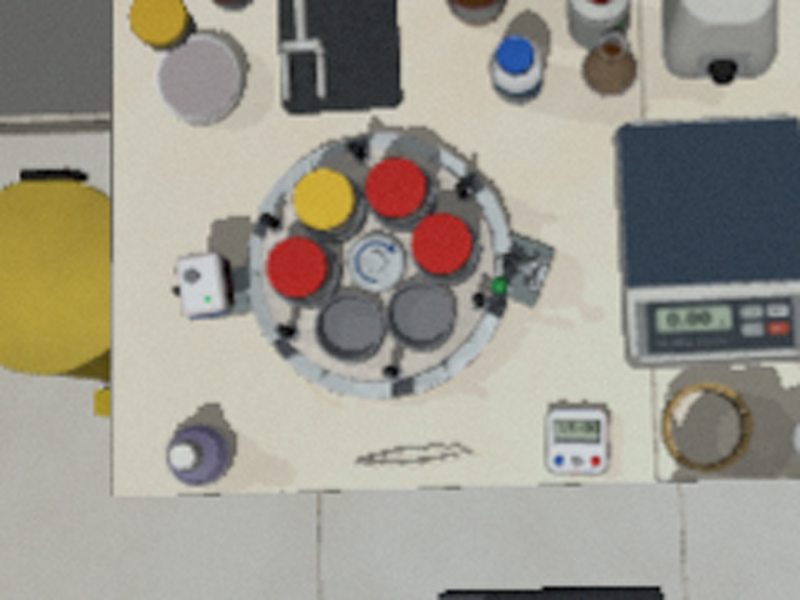

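```bash
cat >> h.py <<'E'
C0=np.array([.591,.1595]); YAW=np.radians(-22.4)
def c2w(x,y):  # carousel mm -> world m
    c,s=np.cos(YAW),np.sin(YAW); return C0+np.array([c*x-s*y,s*x+c*y])/1000
def shift(p,ang=None,st=None):
    """rows' tx,ty,tz (cm), roll (deg) from now to TCP p with tool-x at world heading ang (deg)"""
    st=st or ctrl.get_state(); q=st['eef_rot']; Rm=R.from_quat([q[1],q[2],q[3],q[0]]).as_matrix()
    t=Rm.T@(np.asarray(p)-st['ee_pos'])*100
    h=np.degrees(np.arctan2(Rm[1,0],Rm[0,0])); r=0 if ang is None else -((ang-h+180)%360-180)
    return np.r_[t,r].round(2)
E
python3 - <<'E'
from h import *
im,d,c=grab('top'); P=mpts(np.ones(d.shape,bool),d,c)
im2,d2,c2=grab('side'); P=np.r_[P,mpts(np.ones(d2.shape,bool),d2,c2)]
Q=P[(P[:,0]>.42)&(P[:,0]<.9)&(abs(P[:,1]-.17)<.25)&(P[:,2]>.2)&(P[:,2]<.3)]
print('clamp',Q.min(0),Q.max(0)); a=Q[np.argsort(Q[:,0])[:8]]; print(a.round(3))
for x in np.arange(.2,.75,.1):
    print(x.round(2),[round(float(np.max(P[(abs(P[:,0]-x)<.05)&(abs(P[:,1]-y)<.05),2],initial=-1)),2) for y in np.arange(-.5,.45,.1)])
# green knob in top, side
for I,D,c in((im,d,c),(im2,d2,c2)):
    h=cv2.cvtColor(I,cv2.COLOR_RGB2HSV); m=(abs(h[:,:,0].astype(int)-65)<15)&(h[:,:,1]>100)
    p=mpts(m,D,c); p=p[(abs(p[:,0]-.56)<.04)&(abs(p[:,1]-.03)<.04)]; print('knob',len(p),np.median(p,0) if len(p) else '')
print('knob exp',c2w(19,-131)); 
for p in [(.45,-.35,.26),(.5,.0,.26),(.5,.03,.26)]: print(p,shift(p,-22.4),shift(p,67.6))
E
```

```text
clamp [0.71479309 0.17665946 0.23557255] [0.89989999 0.2371545  0.26869432]
[[0.715 0.211 0.251]
 [0.715 0.214 0.252]
 [0.716 0.212 0.261]
 [0.716 0.183 0.257]
 [0.716 0.18  0.254]
 [0.717 0.212 0.252]
 [0.717 0.216 0.256]
 [0.717 0.21  0.255]]
0.2 [0.67, 0.67, -0.86, -0.77, -0.77, -0.77, -0.76, -0.77, -0.86, -0.85]
0.3 [-0.86, -0.86, -0.86, -0.86, -0.86, -0.86, -0.86, -0.86, -0.86, -0.86]
0.4 [0.1, 0.09, 0.08, 0.05, 0.05, 0.02, 0.01, 0.02, 0.09, 0.08]
0.5 [0.23, 0.23, 0.06, 0.06, 0.06, 0.08, 0.09, 0.09, 0.11, 0.09]
0.6 [0.23, 0.23, 0.07, 0.07, 0.07, 0.1, 0.11, 0.11, 0.11, 0.1]
0.7 [0.23, 0.23, 0.07, 0.07, 0.07, 0.03, 0.11, 0.26, 0.04, 0.01]
knob 18 [0.55978707 0.03167343 0.09411265]
knob 17 [0.55773934 0.03440171 0.09379894]
knob exp [0.55864616 0.03114413]
(0.45, -0.35, 0.26) [ 31.58 -17.53  -1.85  40.89] [ 31.58 -17.53  -1.85 -49.11]
(0.5, 0.0, 0.26) [ 47.42 -49.14  -1.85  40.89] [ 47.42 -49.14  -1.85 -49.11]
(0.5, 0.03, 0.26) [ 48.37 -51.98  -1.85  40.89] [ 48.37 -51.98  -1.85 -49.11]
```

```bash
python3 - <<'E'
from h import *
for p in [(.3,-.45,.32),(.42,-.2,.32),(.5,.0,.28),(.5,.08,.28)]: print(p,shift(p,67.6))
E
```

```text
(0.3, -0.45, 0.32) [ 14.18 -12.81  -7.84 -49.11]
(0.42, -0.2, 0.32) [ 33.49 -32.71  -7.85 -49.11]
(0.5, 0.0, 0.28) [ 47.42 -49.14  -3.85 -49.11]
(0.5, 0.08, 0.28) [ 49.96 -56.73  -3.85 -49.11]
```

Request:
{"name": "play_rows", "arguments": {"plan": [[[4, -3, -4, 0, 255], [9, -7, -7, 0, 255], [14, -12, -8, -10, 255], [19, -17, -8, -20, 255], [24, -22, -8, -30, 255], [29, -27, -8, -40, 255], [33, -32, -8, -49, 255], [36.5, -36, -7, -49, 255], [40, -40, -6, -49, 255], [43, -44, -5, -49, 255]]], "grip_force": 20}}

```text
time_s: 2.8
ee_pos: [0.47, -0.0748, 0.2945]
eef_rot: [0.001, 0.832, 0.555, 0.0]
ft_force: [0.9, -0.6, -0.4]
grip_width: 0.014
```

```bash
python3 - <<'E'
from h import *
s=ctrl.get_state(); print(s['time_s'],s['ee_pos'],s['qpos'],s['grip_width'])
for p in [(.48,.06,.25),(.5,.08,.28)]: print(p,shift(p,67.6))
E
```

```text
2.8 [ 0.47002542 -0.0748008   0.29448732] [ 0.75432174 -0.06203787 -0.61799494  1.76345216 -0.03543399  1.42711881
 -0.25073256] 0.014396981416343473
(0.48, 0.06, 0.25) [12.84 -4.25  4.44 -0.12]
(0.5, 0.08, 0.28) [15.45 -3.16  1.44 -0.12]
```

```bash
python3 - <<'E'
from h import *
p=c2w(-20,-137); print(p,shift([*p,.2],67.6))
E
```

```text
[0.52030244 0.0404586 ] [12.58  0.21  9.44 -0.12]
```

Request:
{"name": "play_rows", "arguments": {"plan": [[[6, 0.1, 4, 0, 255], [12, 0.2, 8, 0, 255], [12.6, 0.2, 9.4, 0, 255], [12.6, 0.2, 9.4, 0, 255]]]}}

```text
time_s: 3.3
ee_pos: [0.5182, 0.041, 0.1986]
eef_rot: [-0.002, 0.83, 0.557, -0.001]
ft_force: [0.7, -0.4, -0.3]
grip_width: 0.002
```

```bash
python3 - <<'E'
from h import *
s=ctrl.get_state(); print(s['time_s'],s['ee_pos'])
im,d,c=grab('wrist')
for P in ([*c2w(19,-131),.088],[*c2w(0,-115),.086],[*c2w(-20,-137),.09]):
    u=proj(P,c)[0]; print(u); cv2.circle(im,tuple(int(v) for v in u),4,(255,0,255),1)
cv2.imwrite('pics/w1.png',cv2.resize(im[:,:,::-1],(800,600)))
h=cv2.cvtColor(im,cv2.COLOR_RGB2HSV); m=(abs(h[:,:,0].astype(int)-65)<15)&(h[:,:,1]>100)
p=mpts(m,d,c); p=p[(np.hypot(*(p[:,:2]-c2w(19,-131)).T)<.03)]; print(len(p),p.mean(0) if len(p) else 0,p.min(0),p.max(0),c2w(19,-131))
for z in(.2,.095): print(shift([*c2w(-20,-137),z],67.6))
E
```

```text
3.3 [0.51824001 0.04098386 0.19855214]
[336.41825087 203.40972512]
[311.33510546 181.72218989]
[284.20860826 211.72101152]
368 [0.5624546  0.03184696 0.09500343] [0.54360491 0.02265702 0.07861307] [0.57184837 0.05702896 0.29750029] [0.55864616 0.03114413]
[ 0.16  0.08 -0.01 -0.01]
[ 1.700e-01  9.000e-02  1.049e+01 -1.000e-02]
```

View pics/w1.png

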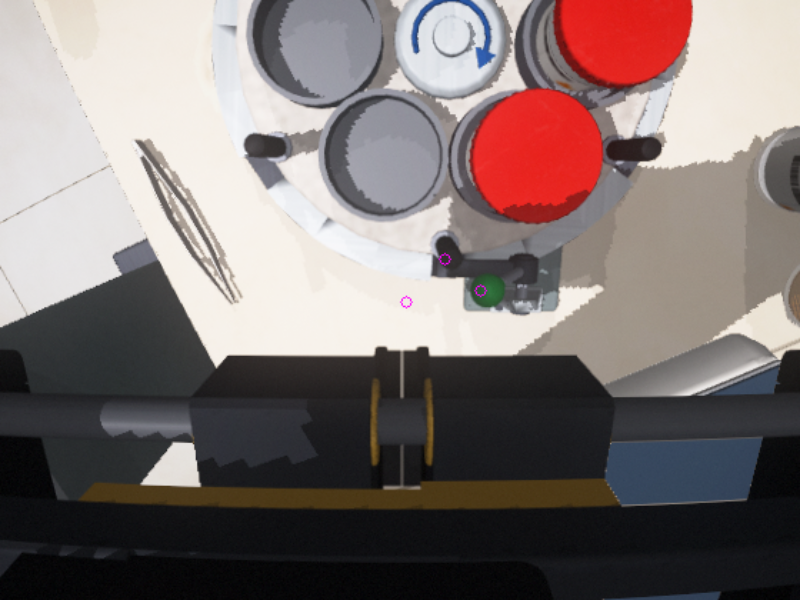

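Request:
{"name": "play_rows", "arguments": {"plan": [[[0.2, 0.1, 5, 0, 255], [0.2, 0.1, 10.2, 0, 255], [0.2, 0.1, 10.4, 0, 255], [0.2, 1, 10.4, 0, 255], [0.2, 2, 10.4, 0, 255], [0.2, 3, 10.4, 0, 255], [0.2, 4, 10.4, 0, 255], [0.2, 5, 10.4, 0, 255]]]}}

```text
time_s: 4.35
ee_pos: [0.5672, 0.0213, 0.0964]
eef_rot: [0.0, 0.832, 0.555, 0.0]
ft_force: [-0.1, 0.2, 0.1]
grip_width: 0.006
```

```bash
cat > k.py <<'E'
from h import *
def knob():
    s=ctrl.get_state(); out=[]
    for n in('wrist','top','side'):
        im,d,c=grab(n); h=cv2.cvtColor(im,cv2.COLOR_RGB2HSV); m=(abs(h[:,:,0].astype(int)-65)<15)&(h[:,:,1]>100)
        p=mpts(m,d,c)
        q=(p[:,:2]-C0)@np.array([[np.cos(YAW),-np.sin(YAW)],[np.sin(YAW),np.cos(YAW)]])*1000
        k=(abs(q[:,0]-50)<60)&(abs(q[:,1]+131)<20)&(p[:,2]>.07)&(p[:,2]<.12)
        print(n,k.sum(),np.median(q[k],0).round(1),np.median(p[k,2]).round(4) if k.sum() else '')
def cpos():
    s=ctrl.get_state(); q=(s['ee_pos'][:2]-C0)@np.array([[np.cos(YAW),-np.sin(YAW)],[np.sin(YAW),np.cos(YAW)]])*1000
    print('t',s['time_s'],'tcp car',q.round(1),s['ee_pos'][2].round(4),'F',np.round(s['ft_force'],1))
E
python3 - <<'E'
from k import *
cpos(); knob()
E
```

```text
t 4.35 tcp car [  30.7 -136.8] 0.0964 F [-0.1  0.2  0.1]
wrist 49 [  48.4 -122.1] 0.0954
top 0 [nan nan] 
side 2 [  48.2 -126.7] 0.1043
  return _methods._mean(a, axis=axis, dtype=dtype,
  ret = um.true_divide(
```

Request:
{"name": "play_rows", "arguments": {"plan": [[[0, 0.8, 0, 0, 255], [0, 1.6, 0, 0, 255], [0, 2.2, 0, 0, 255], [0, 2.2, 0, 0, 255], [0, 0.5, 0, 0, 255], [0, -2, 0, 0, 255], [0, -2, -3, 0, 255], [0, -2, -9, 0, 255], [0, -2, -10.5, 0, 255]]]}}

```text
time_s: 5.62
ee_pos: [0.5498, 0.0301, 0.2053]
eef_rot: [0.002, 0.831, 0.556, 0.003]
ft_force: [1.0, -0.6, -0.5]
grip_width: 0.004
```

```bash
python3 - 2>/dev/null <<'E'
from k import *
cpos(); knob()
# wheel peg
for n in('wrist','top'):
    im,d,c=grab(n); P=[*c2w(115*np.cos(np.radians(150)),115*np.sin(np.radians(150))),.086]; print(n,proj(P,c))
    if n=='top': cv2.imwrite('pics/t2.png',cv2.resize(im[150:255,165:305,::-1],(800,600),interpolation=cv2.INTER_CUBIC))
a=np.radians(150-13); p=c2w(119*np.cos(a),119*np.sin(a)); print(p,shift([*p,.2],127.6))
E
```

```text
t 5.625 tcp car [  11.3 -135.3] 0.2053 F [ 1.  -0.6 -0.5]
wrist 400 [  82.3 -128.9] 0.0939
top 0 [nan nan] 
side 6 [  81.4 -128.7] 0.095
wrist [[117.58642269 -67.70693196]]
top [[204.31394409 219.02170692]]
[0.54146259 0.2676991 ] [ 2.184e+01 -9.630e+00 -5.000e-02 -6.011e+01]
```

View pics/t2.png

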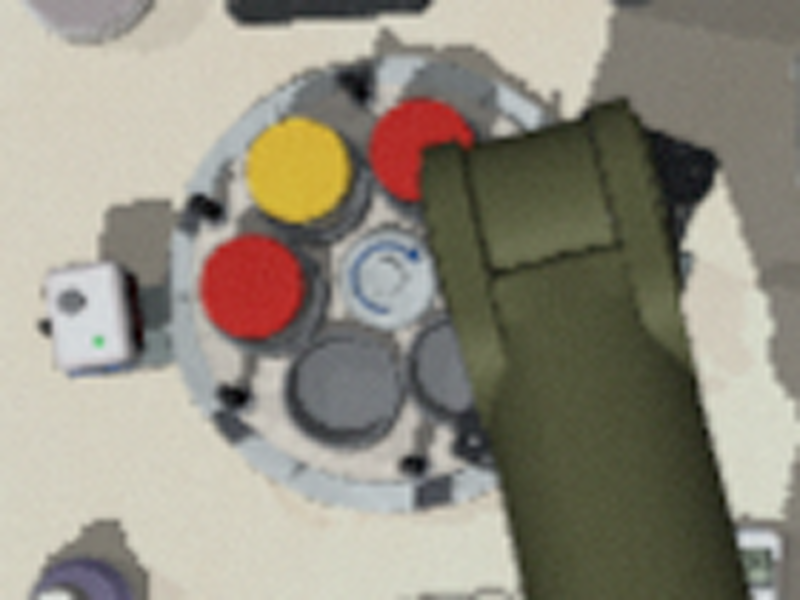

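Request:
{"name": "play_rows", "arguments": {"plan": [[[4, -1.5, 0, -10, 255], [8, -3, 0, -20, 255], [12, -5, 0, -30, 255], [16, -7, 0, -40, 255], [19, -8.5, 0, -50, 255], [21.8, -9.6, 0, -60, 255], [21.8, -9.6, 0, -60, 255], [21.8, -9.6, 0, -60, 255]]]}}

```text
time_s: 6.88
ee_pos: [0.5424, 0.2663, 0.1997]
eef_rot: [-0.001, 0.443, 0.896, -0.001]
ft_force: [-0.1, -0.1, 0.2]
grip_width: 0.002
```

```bash
python3 - <<'E'
from k import *
cpos(); print(ctrl.get_state()['qpos'])
im,d,c=grab('wrist'); a=np.radians(150); b=np.radians(137)
for P in ([*c2w(115*np.cos(a),115*np.sin(a)),.086],[*c2w(119*np.cos(b),119*np.sin(b)),.076]):
    u=proj(P,c)[0]; print(u); cv2.circle(im,tuple(int(v) for v in u),4,(255,0,255),1)
cv2.imwrite('pics/w3.png',cv2.resize(im[:,:,::-1],(800,600)))
p=c2w(119*np.cos(b),119*np.sin(b)); print(shift([*p,.09],127.6))
E
```

```text
t 6.875 tcp car [-85.6  80.2] 0.1997 F [-0.1 -0.1  0.2]
[ 0.28289275  0.41177433 -0.99200811  1.59831702  0.35225188  1.32690551
 -0.10559658]
[247.11370047 209.81100539]
[282.30893541 205.10299885]
[ 0.23  0.04 11.   -0.27]
```

View pics/w3.png

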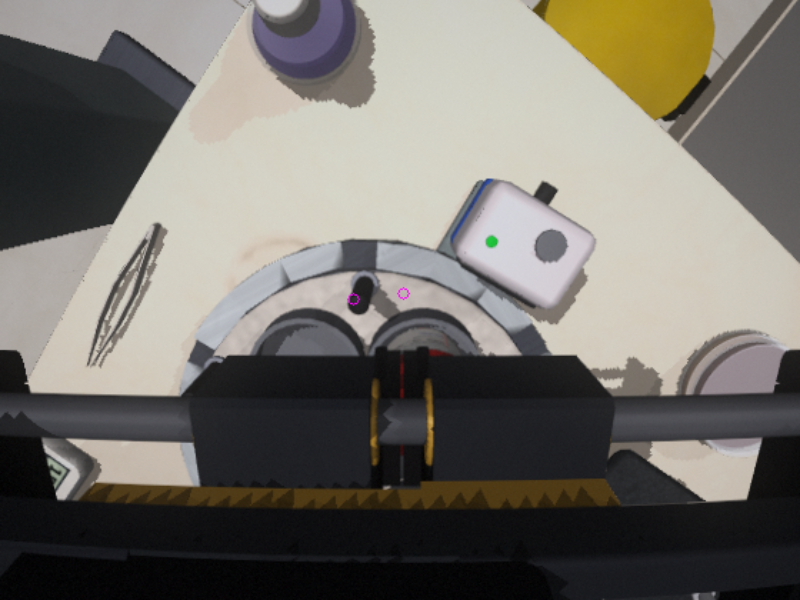

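Request:
{"name": "play_rows", "arguments": {"plan": [[[0.2, 0, 5.5, 0, 255], [0.2, 0, 10.8, 0, 255], [0.2, 0, 11, 0, 255], [0.2, -0.62, 11, -3, 255], [0.1, -1.24, 11, -6, 255], [0, -2.06, 11, -10, 255], [-0.2, -2.9, 11, -14, 255], [-0.4, -3.7, 11, -18, 255], [-0.7, -4.45, 11, -22, 255], [-0.7, -4.45, 11, -22, 255]]]}}

```text
time_s: 8.18
ee_pos: [0.513, 0.2343, 0.0933]
eef_rot: [0.001, 0.264, 0.964, 0.0]
ft_force: [-0.9, 0.2, -0.3]
grip_width: 0.006
```

```bash
cat >> k.py <<'E'
def cups():
    """wheel angle from cup lids in top view"""
    im,d,c=grab('top'); h=cv2.cvtColor(im,cv2.COLOR_RGB2HSV); P=mpts(np.ones(d.shape,bool),d,c)
    H=h[d>0].astype(int); q=(P[:,:2]-C0)@np.array([[np.cos(YAW),-np.sin(YAW)],[np.sin(YAW),np.cos(YAW)]])*1000
    k=(H[:,0]>18)&(H[:,0]<32)&(H[:,1]>120)&(np.hypot(*q.T)<115)&(P[:,2]>.095)
    m=np.median(q[k],0); print('yellow',k.sum(),m.round(1),'az',np.degrees(np.arctan2(m[1],m[0])).round(2))
E
python3 - <<'E'
from k import *
cpos(); s=ctrl.get_state(); q=(s['ee_pos'][:2]-C0); print('az',np.degrees(np.arctan2(q[1],q[0]))+22.4,np.hypot(*q)); cups()
a=np.radians(175)
for al in(175,197): 
    a=np.radians(al);p=c2w(119*np.cos(a),119*np.sin(a)); print(al,shift([*p,.09],al-22.4))
E
```

```text
t 8.175 tcp car [-100.6   39.4] 0.0933 F [-0.9  0.2 -0.3]
az 158.62418142477338 0.10806261152903028
yellow 251 [15.3 72.1] az 78.0
175 [ 1.36 -3.14  0.3  -3.29]
197 [  0.24  -7.54   0.29 -25.29]
```

```bash
python3 - <<'E'
from k import *
for al in(160,163,167,171,175,179,183,187,191,195,198): 
    a=np.radians(al);r=min(119,110+(al-158)*.8);p=c2w(r*np.cos(a),r*np.sin(a)); print(al,shift([*p,.09],al-22.4+10).round(1).tolist())
E
```

```text
160 [0.4, -0.2, 0.3, 1.7]
163 [0.7, -0.7, 0.3, -1.3]
167 [1.2, -1.5, 0.3, -5.3]
171 [1.4, -2.3, 0.3, -9.3]
175 [1.4, -3.1, 0.3, -13.3]
179 [1.3, -4.0, 0.3, -17.3]
183 [1.2, -4.8, 0.3, -21.3]
187 [1.0, -5.6, 0.3, -25.3]
191 [0.7, -6.4, 0.3, -29.3]
195 [0.4, -7.2, 0.3, -33.3]
198 [0.2, -7.7, 0.3, -36.3]
```

Request:
{"name": "play_rows", "arguments": {"plan": [[[0.4, -0.2, 0.2, 1.7, 255], [0.7, -0.7, 0.2, -1.3, 255], [1.2, -1.5, 0.2, -5.3, 255], [1.4, -2.3, 0.2, -9.3, 255], [1.4, -3.1, 0.2, -13.3, 255], [1.3, -4, 0.2, -17.3, 255], [1.2, -4.8, 0.2, -21.3, 255], [1, -5.6, 0.2, -25.3, 255], [0.7, -6.4, 0.2, -29.3, 255], [0.7, -6.4, 0.2, -29.3, 255]]]}}

```text
time_s: 9.48
ee_pos: [0.4731, 0.1828, 0.0893]
eef_rot: [-0.0, 0.012, 1.0, -0.0]
ft_force: [0.0, 1.0, -0.9]
grip_width: 0.009
```

```bash
python3 - <<'E'
from k import *
cpos(); s=ctrl.get_state(); q=(s['ee_pos'][:2]-C0); print('az',np.degrees(np.arctan2(q[1],q[0]))+22.4,np.hypot(*q)); cups();cups()
for al in(193,195,197,198,199,200,201): 
    a=np.radians(al);p=c2w(119*np.cos(a),119*np.sin(a)); print(al,shift([*p,.09],al-22.4+10).round(2))
E
```

```text
t 9.475 tcp car [-117.9  -23.4] 0.0893 F [ 0.   1.  -0.9]
az 191.22255449777782 0.12019206077550326
yellow 253 [-22.7  70.1] az 107.9
yellow 257 [-22.7  69.2] az 108.14
193 [-0.06 -0.43 -0.08 -1.93]
195 [-0.01 -0.84 -0.07 -3.93]
197 [ 0.03 -1.26 -0.07 -5.93]
198 [ 0.04 -1.46 -0.07 -6.93]
199 [ 0.05 -1.67 -0.07 -7.93]
200 [ 0.05 -1.88 -0.07 -8.93]
201 [ 0.05 -2.09 -0.07 -9.93]
```

Request:
{"name": "play_rows", "arguments": {"plan": [[[0, -0.5, 0, -2.2, 255], [0, -1, 0, -4.7, 255], [0, -1.4, 0, -6.7, 255], [0, -1.75, 0, -8.4, 255], [0, -1.75, 0, -8.4, 255], [0, -0.5, 0, -8.4, 255]]]}}

```text
time_s: 10.32
ee_pos: [0.4736, 0.177, 0.0891]
eef_rot: [0.0, -0.061, 0.998, -0.001]
ft_force: [-0.6, -0.4, 0.2]
grip_width: 0.004
```

```bash
cat >> k.py <<'E'
def pegs():
    """compare peg blobs with first top image (60 deg symmetry)"""
    a=cv2.imread('pics/top0.png'); im,d,c=grab('top'); b=np.ascontiguousarray(im[:,:,::-1])
    for az in (30,90,150,210):
        t=np.radians(az); P=np.array([*c2w(115*np.cos(t),115*np.sin(t)),.086]); u=proj(P,c)[0]
        g=(proj(P+np.r_[np.array([[np.cos(YAW),-np.sin(YAW)],[np.sin(YAW),np.cos(YAW)]])@[-np.sin(t),np.cos(t)],0]*.01,c)[0]-u)/10 # px per mm CCW
        x,y=u.round().astype(int); r=[]
        for I in(a,b):
            w=cv2.resize(I[y-9:y+10,x-9:x+10],None,fx=8,fy=8,interpolation=cv2.INTER_CUBIC).max(2).astype(float)
            m=np.clip(70-w,0,None); Y,X=np.mgrid[:w.shape[0],:w.shape[1]]; r.append((np.array([(X*m).sum(),(Y*m).sum()])/m.sum()/8,round(m.sum())))
        dv=r[1][0]-r[0][0]; mm=dv@g/(g@g); print('peg',az,r[0][1],r[1][1],'dpx',dv.round(2),'CCW err mm',mm.round(2),'deg',np.degrees(mm/115).round(2))
    cv2.imwrite('pics/cmp.png',np.hstack([cv2.resize(I[155:250,180:285],(400,362),interpolation=cv2.INTER_CUBIC) for I in(a,b)]))
E
python3 - <<'E'
from k import *
cpos(); cups(); pegs()
E
```

```text
t 10.325 tcp car [-115.2  -28.5] 0.0891 F [-0.6 -0.4  0.2]
yellow 244 [-30.1  65.4] az 114.72
peg 30 51289 53674 dpx [ 2.27 -0.14] CCW err mm -7.64 deg -3.81
peg 90 38490 34522 dpx [ 0.92 -1.97] CCW err mm -7.31 deg -3.64
peg 150 31128 38603 dpx [ 0.85 -6.84] CCW err mm -16.23 deg -8.09
peg 210 20897 720451 dpx [-2.16 -0.92] CCW err mm -6.59 deg -3.28
```

View pics/cmp.png

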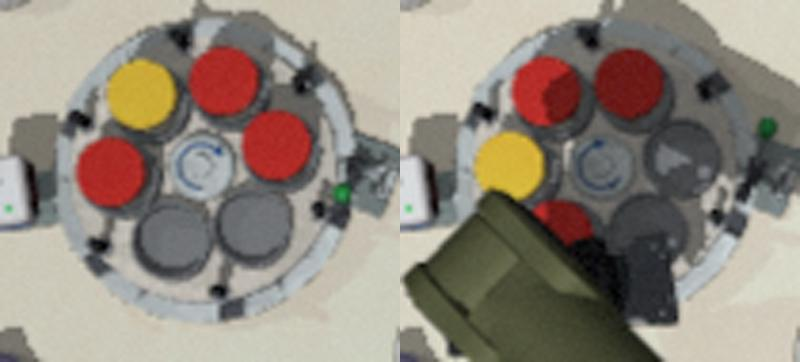

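Request:
{"name": "play_rows", "arguments": {"plan": [[[0, -0.9, 0, 0, 255], [0, -1.2, 0, -1, 255], [0, -1.5, 0, -2, 255], [0, -1.7, 0, -3, 255], [0, -1.9, 0, -3.5, 255], [0, -1.9, 0, -3.5, 255], [0, -0.5, 0, -3.5, 255], [0.5, 1, 0, -3.5, 255]]]}}

```text
time_s: 11.42
ee_pos: [0.4671, 0.1886, 0.0895]
eef_rot: [0.0, -0.093, 0.996, 0.0]
ft_force: [-0.1, 1.3, -0.4]
grip_width: 0.005
```

```bash
python3 - <<'E'
from k import *
cpos(); cups(); pegs()
E
```

```text
t 11.425 tcp car [-125.6  -20.3] 0.0895 F [-0.1  1.3 -0.4]
yellow 256 [-35.6  64.3] az 118.93
peg 30 51289 49305 dpx [0.26 0.07] CCW err mm -0.83 deg -0.41
peg 90 38490 34691 dpx [ 0.14 -0.18] CCW err mm -0.75 deg -0.37
peg 150 31128 124377 dpx [ 1.24 -4.23] CCW err mm -8.53 deg -4.25
peg 210 20897 719172 dpx [-3.43  0.16] CCW err mm -11.35 deg -5.65
```

```bash
python3 - <<'E'
from k import *
s=ctrl.get_state()
print(shift([s['ee_pos'][0],s['ee_pos'][1],.2]), shift([*c2w(112,-137),.2],67.6),shift([*c2w(112,-137),.096],67.6), shift([*c2w(45,-170),.2],67.6))
E
```

```text
[-1.000e-02  1.000e-02 -1.104e+01  0.000e+00] [-13.56 -23.   -11.05 123.34] [-13.56 -23.01  -0.65 123.34] [ -6.15 -22.07 -11.06 123.34]
```

Request:
{"name": "play_rows", "arguments": {"plan": [[[0, 0, -5.5, 0, 255], [0, 0, -11, 0, 255], [0, -3, -11, 10, 255], [0, -6, -11, 20, 255], [0, -9, -11, 30, 255], [0, -12, -11, 40, 255], [-1, -15, -11, 50, 255], [-3, -18, -11, 60, 255], [-5, -21, -11, 70, 255], [-7, -22, -11, 80, 255]]]}}

```text
time_s: 12.78
ee_pos: [0.5772, -0.0183, 0.1987]
eef_rot: [0.0, 0.572, 0.82, -0.001]
ft_force: [0.1, 0.5, 0.7]
grip_width: 0.007
```

```bash
python3 - <<'E'
from k import *
cpos()
print(shift([*c2w(112,-137),.2],67.6),shift([*c2w(112,-137),.096],67.6))
E
```

```text
t 12.775 tcp car [  55.  -169.6] 0.1987 F [0.1 0.5 0.7]
[-1.45  6.4  -0.14 42.59] [-1.44  6.41 10.26 42.59]
```

Request:
{"name": "play_rows", "arguments": {"plan": [[[0, 2, 0, 10, 255], [-0.5, 4, 0, 20, 255], [-1, 6, 0, 30, 255], [-1.4, 6.4, 0, 40, 255], [-1.4, 6.4, 0, 42.6, 255], [-1.4, 6.4, 0, 42.6, 255], [-1.4, 6.4, 0, 42.6, 255]]]}}

```text
time_s: 13.65
ee_pos: [0.6411, -0.0059, 0.1992]
eef_rot: [0.0, 0.828, 0.56, -0.0]
ft_force: [0.3, -0.7, 0.8]
grip_width: 0.006
```

```bash
python3 - 2>/dev/null <<'E'
from k import *
cpos(); knob(); pegs()
print(shift([*c2w(112,-137),.096],67.6))
im,d,c=grab('wrist','w4.png')
for P in ([*c2w(81,-131),.088],[*c2w(112,-137),.076]): print(proj(P,c))
E
```

```text
t 13.65 tcp car [ 109.4 -133.9] 0.1992 F [ 0.3 -0.7  0.8]
wrist 413 [  84.5 -128.9] 0.0941
top 0 [nan nan] 
side 22 [  79.3 -129.4] 0.0918
peg 30 51289 47174 dpx [ 0.2  -0.01] CCW err mm -0.68 deg -0.34
peg 90 38490 35169 dpx [ 0.13 -0.22] CCW err mm -0.86 deg -0.43
peg 150 31128 26739 dpx [ 0.05 -0.23] CCW err mm -0.5 deg -0.25
peg 210 20897 18768 dpx [-0.23  0.37] CCW err mm -0.93 deg -0.47
[-0.29  0.25 10.33  0.51]
[[242.89354205 206.84952507]]
[[283.95605525 210.54405764]]
```

View pics/w4.png

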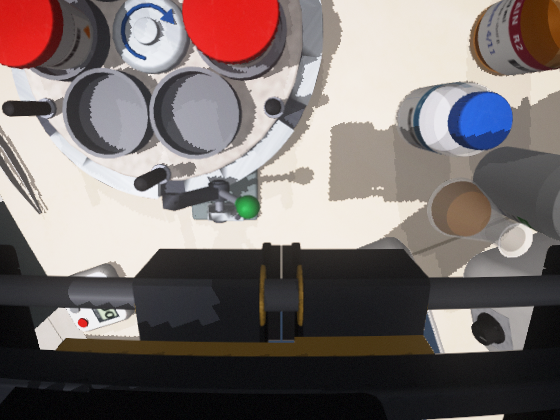

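Request:
{"name": "play_rows", "arguments": {"plan": [[[-0.3, 0.3, 5.5, 0, 255], [-0.3, 0.3, 10.2, 0, 255], [-0.3, 0.3, 10.3, 0, 255], [-0.3, -0.7, 10.3, 0, 255], [-0.3, -1.7, 10.3, 0, 255], [-0.3, -2.7, 10.3, 0, 255], [-0.3, -3.7, 10.3, 0, 255], [-0.3, -4.6, 10.3, 0, 255], [-0.3, -5.4, 10.3, 0, 255], [-0.3, -5.4, 10.3, 0, 255]]]}}

```text
time_s: 15.15
ee_pos: [0.5894, 0.0115, 0.0963]
eef_rot: [0.0, 0.828, 0.56, -0.0]
ft_force: [0.1, -0.5, 1.1]
grip_width: 0.009
```

Request:
{"name": "play_rows", "arguments": {"plan": [[[0, 1, 0, 0, 255], [0, 3, 0, 0, 255], [-0.5, 4, -4, 0, 255], [-2, 4, -9, 0, 255], [-5, 4, -11, 0, 255], [-8, 4, -11, 0, 255], [-12, 2, -11, 0, 255], [-12, 2, -11, 0, 255]]]}}

```text
time_s: 16.15
ee_pos: [0.5626, -0.1123, 0.2061]
eef_rot: [0.001, 0.83, 0.557, -0.001]
ft_force: [-0.2, -0.2, -0.4]
grip_width: 0.008
```

```bash
python3 - 2>/dev/null <<'E'
from k import *
cpos(); knob(); pegs(); cups()
im,d,c=grab('wrist','w5.png'); K=c
a=cv2.imread('pics/w5.png'); b=cv2.imread('pics/cmp.png')
cv2.imwrite('pics/fin.png',np.vstack([b,cv2.resize(a[:300],(800,428))])[:600+190:1][:790]); 
cv2.imwrite('pics/fin.png',cv2.resize(cv2.imread('pics/fin.png'),(600,592)))
E
```

```text
t 16.15 tcp car [  77.3 -262.1] 0.2061 F [-0.2 -0.2 -0.4]
wrist 613 [  24.5 -132.1] 0.0938
top 19 [  19.5 -130.6] 0.0938
side 17 [  17.  -128.5] 0.0941
peg 30 51289 50550 dpx [ 0.21 -0.02] CCW err mm -0.72 deg -0.36
peg 90 38490 35701 dpx [ 0.1 -0.2] CCW err mm -0.75 deg -0.37
peg 150 31128 27153 dpx [ 0.04 -0.23] CCW err mm -0.53 deg -0.27
peg 210 20897 18858 dpx [-0.23  0.34] CCW err mm -0.92 deg -0.46
yellow 253 [-35.4  63.6] az 119.14
```

View pics/fin.png

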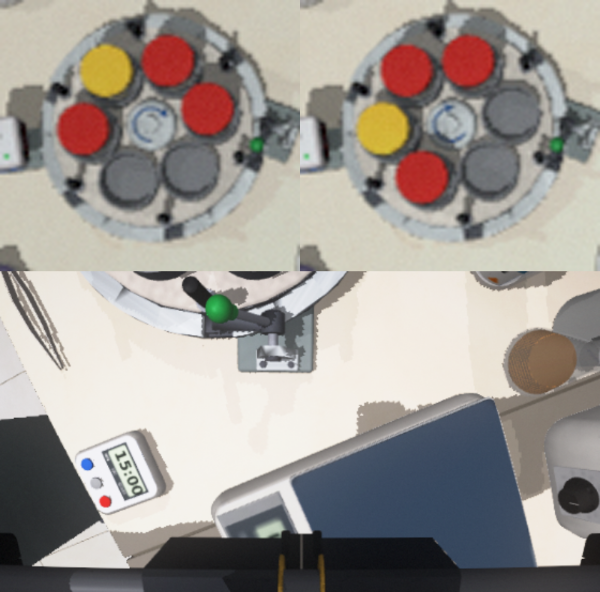

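```bash
python3 -c "
from bench import ctrl; print(ctrl.sign_off())"
```

```text
the job is handed in; nothing more can be done
None
```

The job is done and handed in after about 16.5 s of robot time. I pushed the lever over and the pawl stayed up. I then pushed the near peg backward by one notch in small steps, and pushed the lever back so the pawl dropped.

**Last checks**
- **Pawl:** from the top and side cameras the knob is within about 1 mm of its starting spot. That means the pawl is at the foot of the tooth. A pawl on the next crest would have left the knob about 11 mm off.
- **Wheel:** compared with the first top picture, all four pegs I checked are 0.3 to 0.5° short of the exact notch. That is well within the pawl's range.
- **Yellow-lidded cup:** it stands at azimuth 119.1°, against 120° at the reader. The cup's play in its nest is about 1.2°.
- **Forces:** the readings after each move were about 1–2 N at most. I did not see the peaks during the moves.
- **Surroundings:** the robot is clear of everything, and the cups are in their nests. The parts of the final pictures that I viewed show nothing moved. I did not re-measure the tape roll, burner, beaker or small bottle.

**Where things disagreed**
- The wrist camera puts the knob about 4 mm further along the carousel's x than the other two cameras, both at the start and at the end. I take this as a calibration offset.
- In the first part of the wheel push the finger drifted about 11 mm inward, because I had set its heading 13° off. I corrected this on the way, and the finger should have stayed clear of the cups. That clearance was calculated, not checked in a picture.

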